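# Shim the rocking gasket gauge

### The job

The blue thickness gauge rocks because its yellow foot is too short to reach the bench. Push the orange wedge along the bench, thin end first, under the yellow foot until it fits snugly with the gauge still level, then press down gently on the yellow pad above that foot to check that the gauge no longer rocks, and move clear leaving the wedge in place. Only push and press: do not lift the wedge, shove the gauge away or disturb the other things.

Things in the scene. Friction and masses are not known exactly. Their poses are not given: they have to be found in the camera images.
- gauge: Loose blue thickness gauge, 3 kg. Plate 220 (x) by 180 (y) mm, underside 26, top 46 mm above the bench. Origin at bench level under its centre. Four round feet, 24 mm across, at (+-85, +-65) mm; the yellow one at (-85, +65) is 8 mm short: the gauge stands level on the other three and tips up to 4 degrees if that corner is pressed. Column 250 mm tall at (80, -58) carries a dial.
- wedge: Loose orange wedge, 80 (x) by 40 (y) mm, 60 g. Origin: centre of its underside. Thin end at x = +40 (2 mm), flat upright back at x = -40 (18 mm high); thickness = 10 mm - 0.2 x. Starts left of the gauge, thin end roughly towards the yellow foot, 20 to 80 mm from it. Slides at about 0.4 N; on meeting the foot the push rises, to 5 N within 2 mm (snug); from about 15 N the gauge is shoved or lifted.
- short_foot (a point): Lowest point of the yellow foot, 8 mm above the bench while the gauge is level, 25 mm in from the plate's left (+y) edge. The wedge fits snugly when this point is at about x = +8 to +12 mm of the wedge; it then stays in place when let go.
- press_pad (a point): Centre of the top of the yellow round pad (30 mm across, 4 mm high) on the plate, straight above the yellow foot, 50 mm above the bench. Rigid: a press of 3 to 8 N is enough; nothing is within 60 mm of it above the plate.
- ring_low: Bystander: black rubber ring, 130 mm outside, 14 mm high, flat on the bench. Origin: centre of its underside.
- ring_high: Bystander: grey ring, 120 mm outside, 14 mm high, lying on the black one. Origin: centre of its underside.
- spray_can: Bystander: upright blue and white can, 54 mm across, 170 mm tall. Origin: centre of its underside.
- glue_bottle: Bystander: upright white bottle with a blue cap, 56 mm across, 130 mm tall. Origin: centre of its underside.
- screwdriver: Bystander: screwdriver with an orange handle, lying along its x. Origin on the bench under it.
- paste_pot: Bystander: open white pot, 64 mm across, 55 mm tall. Origin: centre of its underside.
Not all that is in view belongs to the job. Of the things that look like the wedge, the largest one is meant.

How it is judged:
On the way, in this order (a step that is already met when the one before it is completed fails the run):
1. the wedge is snug under the yellow foot, the gauge level and not shoved along (x of short_foot in the frame of wedge between -0.03 and 0.038 m and y of short_foot in the frame of wedge between -0.018 and 0.018 m and contact force between wedge and gauge above 0.4 N and angle between gauge's own z axis and vertical below 0.009 rad and distance of gauge from where it was at the start of the episode below 0.015 m), for 0.2 s.
2. the yellow pad is pressed with the fingers and the gauge stays level on the wedge (x of short_foot in the frame of wedge between -0.03 and 0.038 m and y of short_foot in the frame of wedge between -0.018 and 0.018 m and contact force between each of the fingers, wedge and gauge above 1.5 N and angle between gauge's own z axis and vertical below 0.012 rad and contact force between the fingers and wedge below 0.1 N), for 0.2 s.
At the end, for the whole second after the job is handed in: The wedge lies flat at rest under the yellow foot (foot within 18 mm of the wedge's centre line) and bears on it with more than 0.4 N; the gauge is at rest, level within 0.5 degrees and within 15 mm of where it started (all of step 1 and angle between wedge's own z axis and vertical below 0.05 rad and linear speed of each of wedge, gauge below 0.01 m/s); the robot touches nothing.
It fails at once if the wedge is lifted off the bench or tipped up (height (world z) of wedge above 0.012 m or angle between wedge's own z axis and vertical above 0.3 rad).
It fails at once if the gauge is tipped or shoved along (angle between gauge's own z axis and vertical above 0.11 rad or distance of gauge from where it was at the start of the episode above 0.035 m).
It fails at once if the gauge is pressed harder than 30 N (contact force between any of the arm, the fingers and gauge above 30 N).
It fails at once if another thing is disturbed by more than 30 mm (distance of any of ring_low, ring_high, spray_can, glue_bottle, screwdriver, paste_pot from where it was at the start of the episode above 0.03 m).
It also fails if it takes over 48 s, if anything falls off the work surface, if the arm or the gripper's body presses on something with over 40 N, if the wrist force passes 120 N, or if a joint passes its speed limit or range.

### The arm

A 7-joint arm with a two-finger parallel gripper is mounted at the origin on the work surface. World frame = base frame: x ahead of the robot, y to its left, z up, the work surface at z = 0. Lengths are in m, angles in rad, forces in N, time in s.
With the tool pointing down it reaches from about 0.4 to 0.85 m from the base axis. Payload 10.4 kg.
Tool frame: the origin (TCP) lies at the very end of the fingers, on their centre line; the grasp point (between the pads) lies 19 mm behind it; z points along the fingers, y is the line along which they close (so a half turn about z gives the same grasp; the last joint's range is limited). The gripper opens to 85 mm and grips with 20 to 120 N. Pads are 22 mm wide; open, the fingers measure 114 mm over their backs; the gripper's body (76 mm by 85 mm) begins 54 mm behind the grasp point. The pads swing forward as they close: fully open they stand 13 mm farther back than shut.
Start: joints at [-0.023, 0.332, -0.065, 1.46, 0.022, 1.35, -0.088], TCP at [0.625, 0, 0.231] pointing down, gripper open.
Joint ranges: [-2.6, 2.6], [-0.5, 2.12], [-1.47, 1.34], [0.16, 2.42], [-1.27, 4.41], [0.06, 2.06], [-2.6, 2.6]. Speed limits (rad/s): [2.22, 2.22, 2.79, 2.79, 3.14, 3.14, 3.14].

### API

Orientations are given as a unit quaternion [w, x, y, z].
In Python, from bench import r gives the robot as it stands.
- The arm moves only by the shell command python3 -m inch 'ROWS' [FORCE]. ROWS is a JSON object of lists of equal length, an entry for each row: "dp": the shift along the tool's x, y, z in m, a list of three; "rot": the turn, a rotation vector about the tool's x, y, z in rad, a list of three; "claw": the opening, from 0 (shut) to 1 (fully open). A call has 1 to 20 rows; each row shifts and turns the commanded pose from where the row before left it, along the tool's axes as they then stand; what a row does not reach is not made up. A row lasts 1/8 s, in which the tool goes at most 62.5 mm and 10.7 degrees, less where a joint would pass 70% of its speed; a pose out of reach is approached as far as the arm can. A call is refused whole if a number of a shift passes 0.0625 or a number of a turn 0.188, either way. A call with a gripper value outside its range is refused whole. The fingers move at their own pace and stop on an object; FORCE is the grip in N (left out, the last holds). Time passes only in rows, so rows that do not move let the fingers close. It gives the time, the measured TCP pose, the force and the opening at its end, in the units of the state.
- r.read_state(): the state, without advancing time (a new reading comes with each control period).
- r.snapshot(name): name is "scene" or "side" or "wrist"; returns the picture (384x512x3 uint8, blue, green, red); there is no depth.
- r.calibration(name): a dict with "intrinsics" (3x3 intrinsics, pixels), "k1" (the pictures are not rectified: a ray, as slopes to the right and down, at radius r is drawn at 1 + k1 r^2 times it, then the intrinsics apply), "xyz" and "rotation" of the camera in the world. Camera axes: x right, y up, looking along -z (the intrinsics and any distortion apply to the point x, -y, -z); pixel columns grow to the right and rows downward; lengths in m; the calibration is good to about 2 mm. A picture is of the moment at which its call begins: read the wrist's pose just before it. calibration takes no time and is no camera call; for the wrist camera it gives the pose at the moment of the call.
- r.finish_job(): hands the job in, once; it reports no verdict.
The state is a dict: "clock": time; "joint_positions": joint angles; "qd": joint speeds; "joint_efforts": joint torques, N m; "eef_pos": TCP position; "ee_rot": TCP orientation; "wrist_force": force on the tool from outside, world axes, zero at the start; "wrist_torque": the same for the moment, N m; "gripper_width": finger opening in m.
Only numpy, scipy, OpenCV 4.12 (cv2) and the standard library are available. Lean on these libraries where they do the work, as an engineer would, in place of code of your own. Each camera call takes 0.05 s, during which the arm holds its last target. There are 200 camera calls.

## Working session

There is one attempt and no reset: what is moved stays moved. The work goes in short steps, Python scripts to look and compute and a shell command to move; the robot and the scene stay as the last step left them, time stands still between calls to the robot, and variables do not carry over. Pictures are saved under pics/ and viewed, on a budget of 10 in all, crops included, one or two more only if the job needs it, and the job is handed in when it is done.

```bash
mkdir -p pics; python3 - <<'E'
from bench import r
import cv2
for n in("scene","side","wrist"):
    c=r.calibration(n);cv2.imwrite(f"pics/{n}0.png",r.snapshot(n));print(n,c)
print(r.read_state())
E
```

```text
scene {'intrinsics': array([[375.86219514,   0.        , 260.07535377],
       [  0.        , 375.86219514, 191.76462279],
       [  0.        ,   0.        ,   1.        ]]), 'k1': 0.03224039089337916, 'xyz': array([0.85527653, 0.52836408, 0.90642321]), 'rotation': array([0.24703916, 0.07243521, 0.28927799, 0.92197779])}
side {'intrinsics': array([[384.81310133,   0.        , 253.49382398],
       [  0.        , 384.81310133, 186.56209843],
       [  0.        ,   0.        ,   1.        ]]), 'k1': -0.03200246219073796, 'xyz': array([ 0.13635259, -0.71092504,  0.75106881]), 'rotation': array([ 0.8740451 ,  0.40394639, -0.11418002, -0.24461276])}
wrist {'intrinsics': array([[307.61774895,   0.        , 256.32108136],
       [  0.        , 307.61774895, 189.10953543],
       [  0.        ,   0.        ,   1.        ]]), 'k1': -0.0009561111216351448, 'xyz': array([0.62618354, 0.07767148, 0.37321747]), 'rotation': array([ 9.88043872e-01, -1.54170999e-01,  6.76506704e-04, -3.91269627e-04])}
{'clock': 0.15, 'joint_positions': array([-0.02263074,  0.33274328, -0.06468537,  1.46069658,  0.02156906,
        1.34986421, -0.08853692]), 'qd': array([-0.00032522,  0.00064422,  0.00117254, -0.00203461, -0.00050576,
       -0.00028775,  0.00021917]), 'joint_efforts': array([ 1.13752249e-03, -6.25829744e+01,  4.95374459e-02, -3.91853535e+01,
        1.63436425e-02,  7.44175835e-03, -2.63868424e-05]), 'eef_pos': array([6.24749369e-01, 2.32058970e-05, 2.30713027e-01]), 'ee_rot': array([-3.54800632e-04,  7.07110573e-01,  7.07102806e-01, -3.65048427e-04]), 'wrist_force': array([-0.64077309,  0.1396716 ,  0.22779496]), 'wrist_torque': array([-0.03507042, -0.0172444 ,  0.00247613]), 'gripper_width': 0.08520453024319666}
```

View pics/scene0.png

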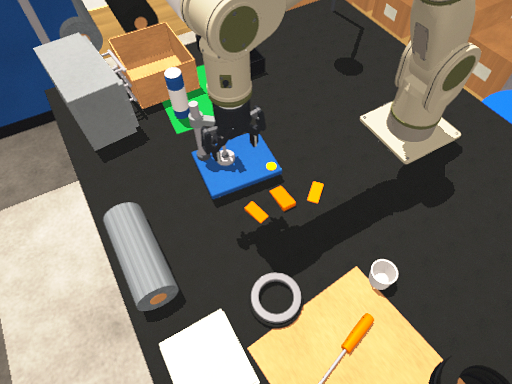

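View pics/side0.png

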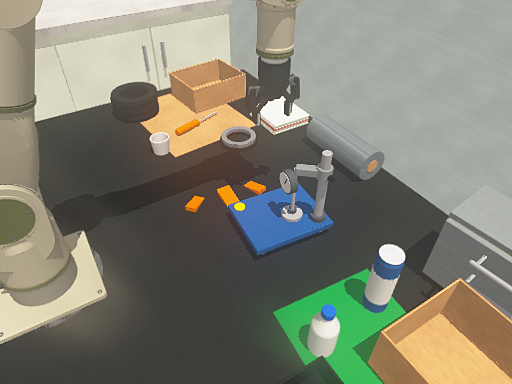

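View pics/wrist0.png

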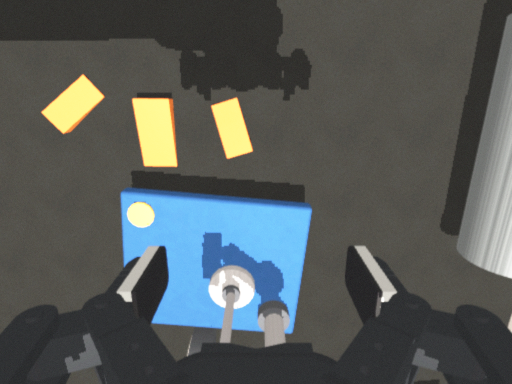

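The wrist view shows the wedge (the largest orange block) around (155,132), the yellow pad at (141,215), and the blue plate with corners near (122,192) and (310,208). The two smaller orange decoys are at (73,104) and (232,128).

```bash
cat > h.py <<'E'
from bench import r
import cv2, numpy as np
from scipy.spatial.transform import Rotation as R
def ray(c,uv):
    K=c["intrinsics"];uv=np.asarray(uv,float)
    d=np.array([(uv[0]-K[0,2])/K[0,0],(uv[1]-K[1,2])/K[1,1]]);s=d.copy()
    for _ in range(20): s=d/(1+c["k1"]*(s@s))
    q=c["rotation"];return c["xyz"],R.from_quat([q[1],q[2],q[3],q[0]]).apply([s[0],-s[1],-1])
def onz(c,uv,z):
    o,d=ray(c,uv);return o+d*(z-o[2])/d[2]
def masks(im):
    h=cv2.cvtColor(im,cv2.COLOR_BGR2HSV)
    return dict(orange=cv2.inRange(h,(5,130,100),(24,255,255)),yellow=cv2.inRange(h,(25,120,100),(34,255,255)),blue=cv2.inRange(h,(100,150,60),(120,255,255)))
def blobs(m,amin):
    cs,_=cv2.findContours(m,cv2.RETR_EXTERNAL,cv2.CHAIN_APPROX_NONE)
    return sorted([c for c in cs if cv2.contourArea(c)>amin],key=cv2.contourArea,reverse=True)
E
python3 - <<'E'
from h import *
np.set_printoptions(precision=4,suppress=True)
for n in("wrist","scene","side"):
    c=r.calibration(n);im=cv2.imread(f"pics/{n}0.png");h=cv2.cvtColor(im,cv2.COLOR_BGR2HSV);m=masks(im)
    if n=="wrist": print(h[215,141],h[132,155],h[100,155],h[97,150],h[132,175],h[260,180])
    for k in("orange","yellow"):
        for b in blobs(m[k],15)[:5]:
            M=cv2.moments(b);u=(M['m10']/M['m00'],M['m01']/M['m00']);p=onz(c,u,.05 if k=="yellow" else .01)
            if n=="side" or .3<p[0]<.9: print(n,k,cv2.contourArea(b),np.array(u),p, cv2.approxPolyDP(b,3,True)[:,0].tolist() if k=="orange" and n!="side" else "")
    if n=="wrist":
        b=blobs(m["blue"],500)[0]
        a=cv2.approxPolyDP(b,5,True)[:,0];print([(v.tolist(),onz(c,v,.046)[:2]) for v in a])
E
```

```text
[ 30  57 255] [ 28 108 255] [ 28 107 255] [  8 126  99] [ 11 124 127] [103 145 249]
wrist orange 2522.5 [155.709  130.7147] [0.5081 0.0332 0.01  ] [[132, 98], [143, 164], [177, 166], [172, 99]]
wrist orange 1861.5 [ 73.0176 104.4142] [0.4167 0.063  0.01  ] [[83, 74], [41, 111], [62, 133], [74, 128], [104, 97]]
wrist orange 1544.5 [231.5693 127.7629] [0.5969 0.0366 0.01  ] [[236, 97], [211, 105], [227, 158], [252, 151]]
[([205, 231], array([ 0.5658, -0.0784])), ([203, 278], array([ 0.56  , -0.1419])), ([224, 264], array([ 0.5865, -0.1223])), ([239, 264], array([ 0.6047, -0.1223])), ([255, 278], array([ 0.624 , -0.1419])), ([257, 309], array([ 0.6265, -0.1877])), ([272, 298], array([ 0.6454, -0.1711])), ([286, 304], array([ 0.6633, -0.1801])), ([278, 295], array([ 0.6529, -0.1666])), ([282, 272], array([ 0.6571, -0.1334])), ([271, 260], array([ 0.6434, -0.1168])), ([257, 262], array([ 0.6265, -0.1195])), ([234, 243], array([ 0.5993, -0.094 ])), ([222, 246], array([ 0.5849, -0.0979])), ([220, 232], array([ 0.5832, -0.0797]))]
scene orange 5179.5 [147.9589  49.1367] [ 0.5953 -0.8239  0.0
[... 426 characters left out ...]
 [[370, 314], [360, 318], [341, 344], [346, 352], [323, 383], [369, 331], [374, 320]]
scene orange 361.5 [282.3753 197.5984] [0.5087 0.0356 0.01  ] [[279, 185], [269, 192], [285, 210], [295, 201]]
scene yellow 49.5 [270.9158 165.5926] [ 0.4939 -0.0545  0.05  ] 
scene yellow 18.0 [312.6389 193.6296] [0.4452 0.0883 0.05  ] 
side orange 3014.5 [446.8912 337.0429] [ 0.6828 -0.5813  0.01  ] 
side orange 260.5 [226.9795 194.9507] [0.5056 0.041  0.01  ] 
side orange 255.5 [203.7658 103.2818] [0.6881 0.5755 0.01  ] 
side orange 191.0 [188.3429 126.123 ] [0.5646 0.4478 0.01  ] 
side orange 172.0 [194.0087 203.4157] [0.4087 0.0575 0.01  ] 
side yellow 50.5 [239.363  206.1155] [ 0.4926 -0.056   0.05  ]
```

```bash
python3 - <<'E'
import cv2
a=cv2.imread("pics/wrist0.png")[70:250,20:270];b=cv2.imread("pics/scene0.png")[160:235,230:335]
a=cv2.resize(a,None,fx=2.4,fy=2.4,interpolation=2)[:430];b=cv2.resize(b,None,fx=2,fy=2,interpolation=2)
a=a[:, :590];import numpy as np
o=np.zeros((430,800,3),'uint8');o[:,:a.shape[1]]=a;o[:150,590:800]=b[:150,:210];cv2.imwrite("pics/crop1.png",o)
E
```

```text
(no output)
```

View pics/crop1.png

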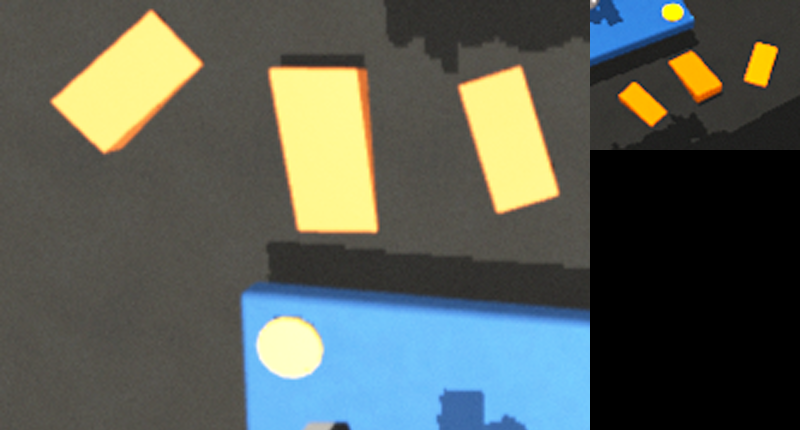

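The crop confirms that the wedge's thick end faces +y, with a visible back shadow, and its thin end faces the gauge. Its top corners in full pixels are (132.5,98), (170,98), (144,166) and (177,167). The pad centre is (141,215).

```bash
python3 - <<'E'
from h import *
np.set_printoptions(precision=4,suppress=True)
c=r.calibration("wrist")
bl,br=onz(c,(132.5,98),.018),onz(c,(170.2,98.3),.018);tl,tr=onz(c,(144,166.4),.002),onz(c,(177.2,166.9),.002)
print(bl,br,tl,tr);b=(bl+br)/2;t=(tl+tr)/2
d=(t-b)[:2];print("back",b,"thin",t,"len",np.linalg.norm(d),"w",np.linalg.norm(bl-br),np.linalg.norm(tl-tr),"yaw",np.degrees(np.arctan2(d[1],d[0])))
w=br-bl;print("yaw from back",np.degrees(np.arctan2(w[1],w[0]))-90); w=tr-tl;print(np.degrees(np.arctan2(w[1],w[0]))-90)
p=onz(c,(140.8,214.6),.05);print("pad wrist",p)
# triangulate pad
A=np.zeros((3,3));B=np.zeros(3)
for n,u in(("scene",(270.9,165.6)),("side",(239.4,206.1)),("wrist",(140.8,214.6))):
    o,v=ray(r.calibration(n),u);v/=np.linalg.norm(v);P=np.eye(3)-np.outer(v,v);A+=P;B+=P@o
print("tri",np.linalg.solve(A,B))
e=[onz(c,u,.046) for u in((121.3,193.8),(265.8,204.2))];w=e[1]-e[0];print("plate edge",e,np.degrees(np.arctan2(w[1],w[0])))
E
```

```text
[0.4886 0.0701 0.018 ] [0.5304 0.0698 0.018 ] [ 0.4866 -0.0115  0.002 ] [ 0.5277 -0.0121  0.002 ]
back [0.5095 0.07   0.018 ] thin [ 0.5072 -0.0118  0.002 ] len 0.08179752070035222 w 0.041782096640876065 0.041098689398651356 yaw -91.62879153550055
yaw from back -90.50326792023135
-90.93110881529768
pad wrist [ 0.4947 -0.056   0.05  ]
tri [ 0.4937 -0.0556  0.049 ]
plate edge [array([ 0.4741, -0.0325,  0.046 ]), array([ 0.6365, -0.045 ,  0.046 ])] -4.420695768680952
```

```bash
python3 -m inch '{"dp":[[0.023,-0.022,0],[0.023,-0.022,0],[0.023,-0.022,0],[0.023,-0.022,0],[0.023,-0.022,0],[0,0,0],[0,0,0.03],[0,0,0.03],[0,0,0.03],[0,0,0.03],[0,0,0.03],[0,0,0.03],[0,0,0.02],[0,0,0.01],[0,0,0.006],[0,0,0]],"rot":[[0,0,0],[0,0,0],[0,0,0],[0,0,0],[0,0,0],[0,0,0.12],[0,0,0],[0,0,0],[0,0,0],[0,0,0],[0,0,0],[0,0,0],[0,0,0],[0,0,0],[0,0,0],[0,0,0]],"claw":[0.3,0.3,0.3,0.3,0.3,0.3,0.3,0.3,0.3,0.3,0.3,0.3,0.3,0.3,0.3,0.3]}' 20; python3 - <<'E'
from h import *
im=r.snapshot("wrist");cv2.imwrite("pics/w1.png",im);print(r.read_state()["eef_pos"],r.read_state()["wrist_force"],r.read_state()["gripper_width"])
E
```

```text
clock: 2.15
eef_pos: [0.5152, 0.1151, 0.0155]
ee_rot: [0.0, 0.748, 0.663, 0.0]
wrist_force: [-0.4, -0.1, -0.2]
gripper_width: 0.0256
[0.51542093 0.11513083 0.01584873] [ 0.16495319 -0.73146584 -0.93076905] 0.025748030015472344
```

View pics/w1.png

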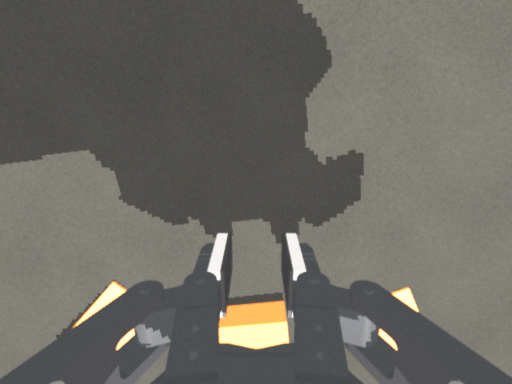

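The view shows the wedge back at columns 219–288, rows 305–322, between the open fingers, so they line up. I'll lower 9 mm and push part way.

```bash
python3 -m inch '{"dp":[[0,0,0.005],[0,0,0.004],[-0.01,0,0],[-0.01,0,0],[-0.005,0,0],[-0.004,0,0],[-0.004,0,0],[-0.004,0,0],[-0.004,0,0],[-0.004,0,0],[-0.004,0,0],[-0.004,0,0],[-0.004,0,0],[-0.004,0,0],[-0.004,0,0],[-0.004,0,0],[0,0,0]],"rot":[[0,0,0],[0,0,0],[0,0,0],[0,0,0],[0,0,0],[0,0,0],[0,0,0],[0,0,0],[0,0,0],[0,0,0],[0,0,0],[0,0,0],[0,0,0],[0,0,0],[0,0,0],[0,0,0],[0,0,0]],"claw":[0.3,0.3,0.3,0.3,0.3,0.3,0.3,0.3,0.3,0.3,0.3,0.3,0.3,0.3,0.3,0.3,0.3]}'; python3 - <<'E'
from h import *
ims=[r.snapshot(n) for n in("wrist","side","scene")]
for n,i in zip(("wrist","side","scene"),ims):cv2.imwrite(f"pics/{n}2.png",i)
o=np.zeros((600,800,3),'uint8')
o[:300,:400]=cv2.resize(ims[0],(400,300));o[:300,400:]=cv2.resize(ims[1][150:270,160:320],(400,300),interpolation=2);o[300:,:400]=cv2.resize(ims[2][130:235,220:360],(400,300),interpolation=2)
cv2.imwrite("pics/c2.png",o)
E
```

```text
clock: 4.32
eef_pos: [0.5066, 0.0459, 0.0062]
ee_rot: [0.0, 0.748, 0.663, -0.0]
wrist_force: [0.2, -0.0, -0.7]
gripper_width: 0.0255
```

View pics/c2.png

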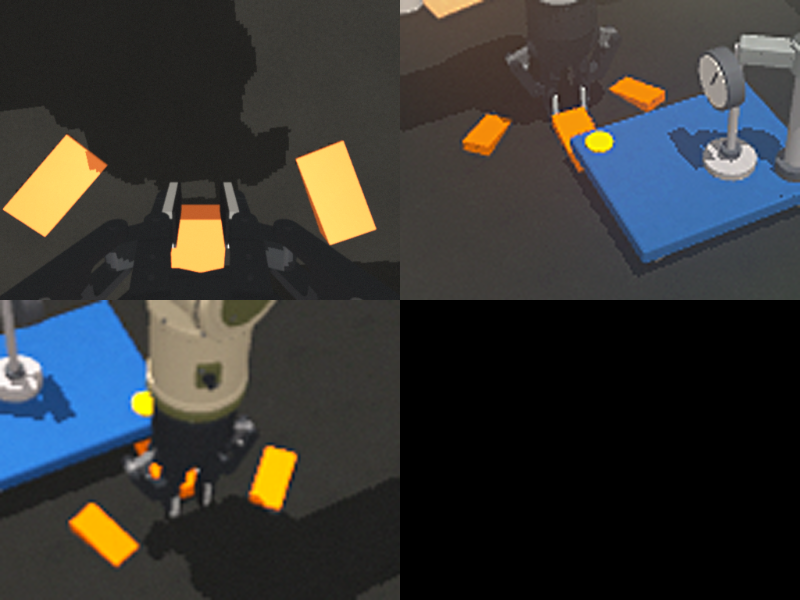

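The wedge is flush against both fingers. In the side view its left edge runs from about (221,195) to the thin end at (233,217), with the yellow pad just to the right and the thin end under the plate edge.

```bash
python3 - <<'E'
from h import *
np.set_printoptions(precision=4,suppress=True)
c=r.calibration("side");im=cv2.imread("pics/side2.png")
for u,z in(((221.2,194.8),.018),((232.5,217.2),.002),((231.0,218),0)):print(u,onz(c,u,z))
b=[b for b in blobs(masks(im)["orange"],40) if 215<b[:,0,0].mean()<245 and 180<b[:,0,1].mean()<225][0]
print(cv2.approxPolyDP(b,1.5,True)[:,0].tolist())
y=blobs(masks(im)["yellow"],20)
for k in y: m=cv2.moments(k);u=(m['m10']/m['m00'],m['m01']/m['m00']);print(u,onz(c,u,.05))
print(r.read_state()["wrist_force"])
E
```

```text
(221.2, 194.8) [0.4878 0.042  0.018 ]
(232.5, 217.2) [ 0.4789 -0.0399  0.002 ]
(231.0, 218) [ 0.4747 -0.0387  0.    ]
[[220, 196], [224, 207], [232, 218], [227, 205], [237, 201], [233, 193]]
(239.28956228956227, 206.06734006734004) [ 0.4925 -0.0557  0.05  ]
[ 0.2399 -0.2122  0.0529]
```

```bash
python3 -m inch '{"dp":[[-0.004,0,0],[-0.004,0,0],[-0.004,0,0],[-0.004,0,0],[-0.004,0,0],[-0.004,0,0],[-0.004,0,0],[-0.004,0,0],[0,0,0]],"rot":[[0,0,0],[0,0,0],[0,0,0],[0,0,0],[0,0,0],[0,0,0],[0,0,0],[0,0,0],[0,0,0]],"claw":[0.3,0.3,0.3,0.3,0.3,0.3,0.3,0.3,0.3]}'; python3 -m inch '{"dp":[[-0.002,0,0],[0,0,0]],"rot":[[0,0,0],[0,0,0]],"claw":[0.3,0.3]}'; python3 -m inch '{"dp":[[-0.002,0,0],[0,0,0]],"rot":[[0,0,0],[0,0,0]],"claw":[0.3,0.3]}'
```

```text
clock: 5.6
eef_pos: [0.5029, 0.0143, 0.0064]
ee_rot: [0.0, 0.748, 0.663, -0.0]
wrist_force: [-0.6, 0.1, 0.6]
gripper_width: 0.0256
clock: 5.85
eef_pos: [0.5027, 0.0127, 0.0063]
ee_rot: [0.0, 0.748, 0.663, 0.0]
wrist_force: [0.1, 0.0, 0.6]
gripper_width: 0.0257
clock: 6.1
eef_pos: [0.5025, 0.0106, 0.0063]
ee_rot: [0.0, 0.748, 0.663, 0.0]
wrist_force: [0.0, 0.3, -0.7]
gripper_width: 0.0257
```

```bash
python3 -m inch '{"dp":[[-0.002,0,0],[0,0,0]],"rot":[[0,0,0],[0,0,0]],"claw":[0.3,0.3]}'; python3 -m inch '{"dp":[[-0.001,0,0],[0,0,0]],"rot":[[0,0,0],[0,0,0]],"claw":[0.3,0.3]}';python3 -m inch '{"dp":[[-0.001,0,0],[0,0,0]],"rot":[[0,0,0],[0,0,0]],"claw":[0.3,0.3]}'
```

```text
clock: 6.35
eef_pos: [0.5022, 0.0086, 0.0063]
ee_rot: [0.0, 0.748, 0.663, -0.0]
wrist_force: [0.3, 0.2, -0.5]
gripper_width: 0.0257
clock: 6.6
eef_pos: [0.5021, 0.0077, 0.0063]
ee_rot: [0.0, 0.748, 0.663, -0.0]
wrist_force: [-0.5, -0.3, -0.7]
gripper_width: 0.0256
clock: 6.85
eef_pos: [0.502, 0.0069, 0.0063]
ee_rot: [-0.0, 0.748, 0.663, 0.0]
wrist_force: [0.7, 1.6, -0.6]
gripper_width: 0.0257
```

```bash
python3 -m inch '{"dp":[[-0.001,0,0],[0,0,0]],"rot":[[0,0,0],[0,0,0]],"claw":[0.3,0.3]}'
```

```text
clock: 7.1
eef_pos: [0.5019, 0.0061, 0.0063]
ee_rot: [-0.0, 0.748, 0.664, 0.0]
wrist_force: [-0.6, 3.2, -0.1]
gripper_width: 0.0255
```

```bash
python3 -m inch '{"dp":[[-0.001,0,0],[0,0,0]],"rot":[[0,0,0],[0,0,0]],"claw":[0.3,0.3]}'
```

```text
clock: 7.35
eef_pos: [0.5018, 0.0052, 0.0063]
ee_rot: [-0.0, 0.748, 0.664, 0.0]
wrist_force: [0.9, 5.1, -1.3]
gripper_width: 0.0263
```

The push has reached 5.1 N, so the wedge is snug. I'll hold briefly, back off, rise and look.

```bash
python3 -m inch '{"dp":[[0,0,0],[0,0,0],[0.005,0,0],[0.01,0,0],[0.015,0,0],[0,0,-0.03],[0,0,-0.03],[0,0,-0.03],[0,0,-0.03],[0,0,0]],"rot":[[0,0,0],[0,0,0],[0,0,0],[0,0,0],[0,0,0],[0,0,0],[0,0,0],[0,0,0],[0,0,0],[0,0,0]],"claw":[0.3,0.3,0.3,0.3,0.3,0.3,0.3,0.0,0.0,0.0]}'; python3 - <<'E'
from h import *
np.set_printoptions(precision=4,suppress=True)
s=r.read_state();print(s["eef_pos"],s["wrist_force"])
cw=r.calibration("wrist");np.save("cw3.npy",cw,allow_pickle=True)
ims=[r.snapshot(n) for n in("wrist","side","scene")]
for n,i in zip(("wrist","side","scene"),ims):cv2.imwrite(f"pics/{n}3.png",i)
o=np.zeros((600,800,3),'uint8')
o[:300,:400]=cv2.resize(ims[0],(400,300));o[:300,400:]=cv2.resize(ims[1][150:270,160:320],(400,300),interpolation=2);o[300:,:400]=cv2.resize(ims[2][130:235,220:360],(400,300),interpolation=2)
cv2.imwrite("pics/c3.png",o)
for n,i,u0 in zip(("side","scene"),ims[1:],((239,206),(271,165))):
    c=r.calibration(n)
    for k in blobs(masks(i)["yellow"],15):
        m=cv2.moments(k);u=(m['m10']/m['m00'],m['m01']/m['m00'])
        if abs(u[0]-u0[0])+abs(u[1]-u0[1])<20: print(n,u,onz(c,u,.05))
E
```

```text
clock: 8.6
eef_pos: [0.5069, 0.0357, 0.1286]
ee_rot: [0.001, 0.748, 0.664, 0.002]
wrist_force: [0.8, -0.2, 0.0]
gripper_width: 0.0001
[0.5069 0.0357 0.1286] [ 0.7562 -0.2498  0.041 ]
side (239.36303630363034, 206.1155115511551) [ 0.4926 -0.056   0.05  ]
scene (269.8368794326241, 166.9290780141844) [ 0.4991 -0.0518  0.05  ]
```

View pics/c3.png

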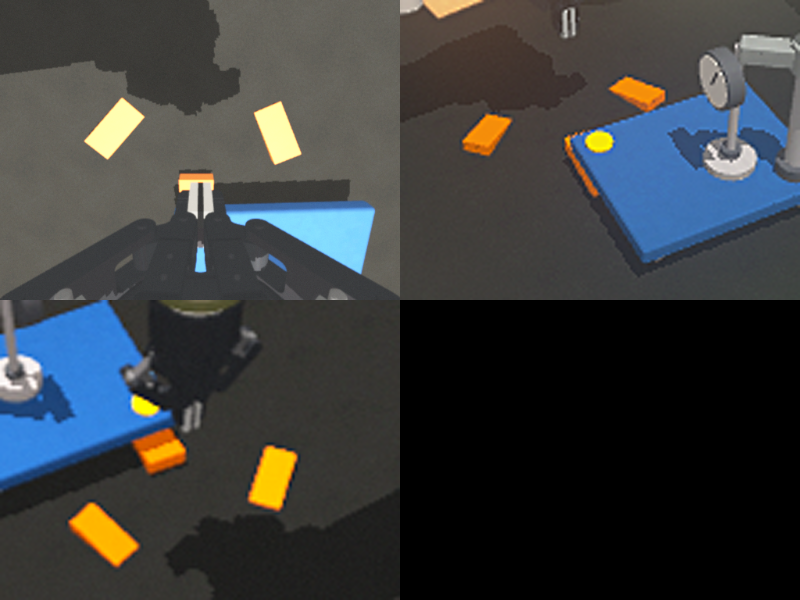

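The wedge's back (wrist crop (196,180)) sticks out from under the plate at the yellow corner. In the side view the pad has not moved. Next I'll press the pad.

```bash
python3 -m inch '{"dp":[[-0.0184,-0.002,0],[-0.0184,0,0],[-0.0184,0,0],[-0.0184,0,0],[-0.0184,0,0],[0,0,0],[0,0,0.03],[0,0,0.025],[0,0,0.015],[0,0,0],[0,0,0]],"rot":[[0,0,0],[0,0,0],[0,0,0],[0,0,0],[0,0,0],[0,0,0],[0,0,0],[0,0,0],[0,0,0],[0,0,0],[0,0,0]],"claw":[0,0,0,0,0,0,0,0,0,0,0]}'; python3 -m inch '{"dp":[[0,0,0.003],[0,0,0.002],[0,0,0]],"rot":[[0,0,0],[0,0,0],[0,0,0]],"claw":[0,0,0]}';python3 -m inch '{"dp":[[0,0,0.001],[0,0,0]],"rot":[[0,0,0],[0,0,0]],"claw":[0,0]}'
```

```text
clock: 10.12
eef_pos: [0.4929, -0.0564, 0.0571]
ee_rot: [0.0, 0.748, 0.663, 0.0]
wrist_force: [-0.2, -0.3, 1.1]
gripper_width: 0.0002
clock: 10.5
eef_pos: [0.4923, -0.0565, 0.0513]
ee_rot: [0.0, 0.748, 0.663, 0.0]
wrist_force: [-0.0, -0.9, -0.3]
gripper_width: 0.0004
clock: 10.75
eef_pos: [0.4923, -0.0565, 0.0503]
ee_rot: [-0.0, 0.748, 0.663, 0.0]
wrist_force: [0.5, 0.4, 0.8]
gripper_width: 0.0
```

```bash
python3 -m inch '{"dp":[[0,0,0.001],[0,0,0]],"rot":[[0,0,0],[0,0,0]],"claw":[0,0]}'; python3 -m inch '{"dp":[[0,0,0.0005],[0,0,0]],"rot":[[0,0,0],[0,0,0]],"claw":[0,0]}'
```

```text
clock: 11.0
eef_pos: [0.4925, -0.0565, 0.0498]
ee_rot: [0.0, 0.748, 0.663, 0.0]
wrist_force: [-2.2, 0.3, 6.0]
gripper_width: -0.0001
clock: 11.25
eef_pos: [0.4925, -0.0565, 0.0496]
ee_rot: [0.0, 0.748, 0.663, 0.0]
wrist_force: [-4.2, 0.9, 11.0]
gripper_width: -0.0002
```

The press is at 11 N, above the suggested 3–8 N. I'll ease off and hold.

```bash
python3 -m inch '{"dp":[[0,0,-0.0005],[0,0,0],[0,0,0],[0,0,0]],"rot":[[0,0,0],[0,0,0],[0,0,0],[0,0,0]],"claw":[0,0,0,0]}'; python3 - <<'E'
from h import *
i=r.snapshot("side");c=r.calibration("side")
for k in blobs(masks(i)["yellow"],5):print(k.mean(0))
cv2.imwrite("pics/side4.png",i);print(r.read_state()["wrist_force"])
E
```

```text
clock: 11.75
eef_pos: [0.4925, -0.0564, 0.0497]
ee_rot: [0.0, 0.748, 0.663, 0.0]
wrist_force: [-2.2, 0.0, 7.2]
gripper_width: 0.0002
[-2.72535999 -0.14155287  6.61821497]
```

It held about 7 N for 0.5 s with the fingertip steady at z 0.0497, so the corner doesn't sink. I'll move clear and check.

```bash
python3 -m inch '{"dp":[[0,0,-0.003],[0,0,-0.01],[0,0,-0.03],[0,0,-0.03],[0,0,-0.03],[0.02,0,-0.03],[0.03,0,0],[0.03,0,0],[0.03,0,0],[0.03,0,0],[0,0,0],[0,0,0]],"rot":[[0,0,0],[0,0,0],[0,0,0],[0,0,0],[0,0,0],[0,0,0],[0,0,0],[0,0,0],[0,0,0],[0,0,0],[0,0,0],[0,0,0]],"claw":[0,0,0,0,0,0,0,0,0,0,0,0]}'; python3 - <<'E'
from h import *
np.set_printoptions(precision=4,suppress=True)
ims=[r.snapshot(n) for n in("side","scene","wrist")];c=r.calibration("wrist")
o=np.zeros((600,800,3),'uint8');o[:300,:400]=cv2.resize(ims[2],(400,300));o[:300,400:]=cv2.resize(ims[0][150:270,160:320],(400,300),interpolation=2);o[300:,:400]=cv2.resize(ims[1][130:235,220:360],(400,300),interpolation=2);o[300:,400:]=cv2.resize(ims[1],(400,300))
cv2.imwrite("pics/c5.png",o)
for i,n in zip(ims,("side","scene")):
    for k in blobs(masks(i)["yellow"],25):
        m=cv2.moments(k);print(n,m['m10']/m['m00'],m['m01']/m['m00'])
E
```

```text
clock: 13.3
eef_pos: [0.5091, 0.0818, 0.1826]
ee_rot: [0.0, 0.748, 0.663, -0.0]
wrist_force: [0.1, -0.6, 0.0]
gripper_width: -0.0
side 239.36303630363034 206.1155115511551
scene 270.84 165.51
```

View pics/c5.png

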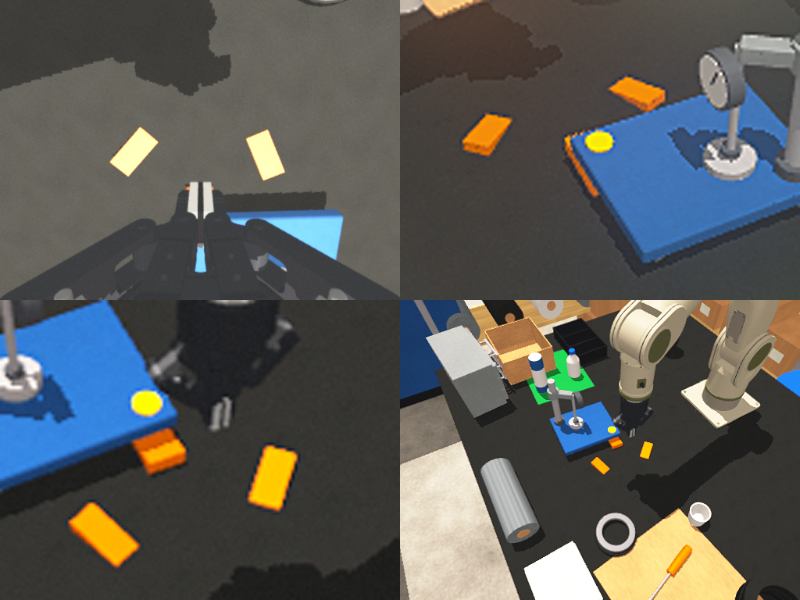

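The wedge is in place under the yellow corner, the pad's pixels match the start within 0.1 px, and the arm is clear. Handing in.

```bash
python3 -c "
from bench import r
print(r.finish_job())"
```

```text
the job is handed in; nothing more can be done
None
```

I pushed the orange wedge, thin end first, under the yellow foot with two fingers until the push reached about 5 N. I then pressed the yellow pad, moved clear and handed the job in.

- **Press:** one step overshot to 11 N, above the suggested 3–8 N but well under the 30 N limit. I eased off and held about 7 N for 0.5 s, with the fingertip steady at 49.7 mm, so the corner no longer sinks.
- **Last pictures:** the wedge was still in place under the foot. The pad was within about 0.1 pixel of its starting position in both fixed views, so the gauge had not moved or tilted visibly. The nearby decoys and the other things in view looked undisturbed.
- **Not measured:**
  - The force left between wedge and foot after release was not measured.
  - The foot's offset from the wedge's centre line, about 5 mm of the 18 mm allowed, comes from the side view before the last push. The cameras disagreed by 1–2 mm on the pad's position.

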